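# Ease the bookbinding press by one turn

## Robot

A 7-joint arm with a two-finger parallel gripper is mounted at the origin on the work surface. World frame = base frame: x ahead of the robot, y to its left, z up, the work surface at z = 0. Lengths are in m, angles in rad, forces in N, time in s.
With the tool pointing down it reaches from about 0.425 to 0.875 m from the base axis. Payload 4.7 kg.
Tool frame: the origin (TCP) lies on the centre line of the jaws, within the pads' length; the fingertips stand ctrl.tcp_to_tips ahead of it and the grasp point (between the pads) lies 2 mm behind it (ctrl.tcp_to_tips is the distance from the TCP to the fingertips, in m); z points along the fingers, y is the line along which they close (so a half turn about z gives the same grasp; the last joint's range is limited). The gripper opens to 87 mm and grips with 3 to 60 N. Pads are 19 mm wide; open, the fingers measure 117 mm over their backs; the gripper's body (75 mm by 190 mm) begins 51 mm behind the grasp point.
Start: joints at [1.332, 0.321, -0.07, 1.45, 0.023, 1.371, -0.057], TCP at [0.163, -0.629, 0.24] pointing down, gripper open.
Joint ranges: [-2.86, 2.86], [-0.3, 2.09], [-1.38, 1.24], [0.06, 2.45], [-1.56, 4.7], [0.09, 2.05], [-2.69, 2.69]. Speed limits (rad/s): [2.57, 2.57, 3.14, 3.14, 3.14, 3.14, 3.14].

## Interface

Orientations are given as a rotation vector (axis times angle).
In Python, from bench import ctrl, optics, close_job gives the robot as it stands.
- The arm moves only by the shell command python3 -m inch 'ROWS' [OPENING] [FORCE]. ROWS is JSON, a list of rows, each a list of 2 entries, a list of its own where there are three numbers: the shift along the tool's x, y, z in mm, then the turn, a rotation vector about the tool's x, y, z in degrees. In form: [[[x, y, z], [ax, ay, az]], ...]. A call has exactly 10 rows; each row shifts and turns the commanded pose from where the row before left it, along the tool's axes as they then stand; what a row does not reach is not made up. A row lasts 1/10 s, in which the tool goes at most 50 mm and 8.59 degrees, less where a joint would pass 70% of its speed; a pose out of reach is approached as far as the arm can. A call is refused whole if a number of a shift passes 50 or a number of a turn 8.59, either way. A call with a gripper value outside its range is refused whole. OPENING is the closure, from 0 (fully open) to 1 (shut), set as the call begins (- or left out, the last holds). The fingers move at their own pace and stop on an object; FORCE is the grip in N (left out, the last holds). Time passes only in rows, so rows that do not move let the fingers close, or fill a call up. It gives the time, the measured TCP pose, the force and the opening at its end, in the units of the state.
- ctrl.get_state(): the state, without advancing time (a new reading comes with each control period).
- optics.get_image(name): name is "scene" or "top"; returns a dict with "image" (480x640x3 uint8, red, green, blue), "fx", "fy", "cx", "cy" (pixels), "R" (3x3) and "t" (3): a world point X has camera coordinates R X + t. Camera axes: x right, y down, z forward; pixel columns grow to the right and rows downward; lengths in m; the calibration is good to about 2 mm. A picture is of the moment at which its call begins. There is no depth.
- close_job(): hands the job in, once; it reports no verdict.
The state is a dict: "time": time; "joint_positions": joint angles; "qd": joint speeds; "joint_torque": joint torques, N m; "position": TCP position; "tool_rot": TCP orientation; "ft_force": force on the tool from outside, world axes, zero at the start; "torque": the same for the moment, N m; "grip_width": opening from 0.0 (shut) to 1.0 (fully open).
Only numpy, scipy, OpenCV 4.12 (cv2) and the standard library are available. Lean on these libraries where they do the work, as an engineer would, in place of code of your own. Each camera call takes 0.05 s, during which the arm holds its last target. There are 200 camera calls.

## Task

The glued covers in the small bookbinding press have had their hard squeeze and should now dry under lighter pressure. Ease the press by exactly one full turn of its hand wheel, anticlockwise seen from above: with the fingertips, push the wheel round by its upright handle, without gripping the handle, until it is back where it started, then draw clear. Leave the glassware, pens and other things on the table as they are.

Things in the scene. Friction and masses are not known exactly. Their poses are not given: they have to be found in the camera images.
- press: heavy dark grey bench press, fixed: base 260 mm (x) by 320 mm (y), its top 28 mm above the table; two 24 mm columns 135 mm either side of the centre along y, nuts reaching 200 mm up; crosshead 52 mm (x) by 320 mm (y), top 188 mm up; clamped covers and platen between. Origin: centre of its underside, on the table; z up; front faces -x
- hub (a point): centre of the aluminium hand wheel, on its upright axis, in the plane of the rim, about 225 mm above the table. Wheel 200 mm across; rim 20 mm thick on a 90 mm radius; three 16 mm spokes; hub 48 mm across, rising 20 mm above the rim's plane. Rises 6 mm per turn anticlockwise
- handle: brown turned-wood upright handle on the rim at the end of one spoke, 88 mm from the wheel's axis: round, 62 mm tall, 26 mm thick (20 at the ends), spins freely on its pin. Origin on its axis, half-way up, 46 mm above the rim's plane (about 271 above the table); its foot is 5 mm above the rim. A sideways push of 4 to 6 N turns the wheel, which stops and stays when the push stops
- wheel (a joint): angle of the hand wheel in rad, growing anticlockwise seen from above (eases the press); at 0 the handle points to the press's -x side; starts anywhere from -2.6 to 2.6 and counts on past 2 pi, so that one full turn adds 6.283
- ramekin0: loose pale glass ramekin, 84 mm across, 46 mm high, standing upright; origin at the centre of its underside; not to be disturbed
- ramekin1: loose pale glass ramekin, 84 mm across, 46 mm high, standing upright; origin at the centre of its underside; not to be disturbed
- ramekin2: loose pale glass ramekin, 84 mm across, 46 mm high, standing upright; origin at the centre of its underside; not to be disturbed
- tumbler: loose clear glass tumbler, 68 mm across, 92 mm high, upright; origin at the centre of its underside; not to be disturbed
- pen0: loose white paint pen with a dark red cap, 132 mm long, 17 mm thick, lying along its x on the far edge (+x) of the press's base; origin under its middle; not to be disturbed
- pen1: loose white paint pen with a blue cap, same size, lying on the table along its x; origin under its middle; not to be disturbed
- glue: loose white glue bottle, 62 mm across, 165 mm high, upright; origin at the centre of its underside; not to be disturbed
- folder: loose bone folder, 160 mm long, 22 mm wide, 4 mm thick, lying flat along its x; origin under its middle; not to be disturbed

How it is judged:
On the way, in this order (a step that is already met when the one before it is completed fails the run):
1. the fingers have pushed the handle through the first quarter turn (distance of handle from where it was at the start of the episode above 0.115 m and contact force between the fingers and handle above 0.5 N), for 0.03 s.
2. the fingers have pushed the handle to the far side, half a turn (distance of handle from where it was at the start of the episode above 0.168 m and contact force between the fingers and handle above 0.5 N), for 0.03 s.
3. the fingers push the handle on through the last quarter turn (distance of handle from where it was at the start of the episode below 0.115 m and contact force between the fingers and handle above 0.5 N), for 0.03 s.
At the end, for the whole second after the job is handed in: The wheel has been turned once round anticlockwise (not none, not two) and stands still, with the handle within 26 mm (about 16 degrees) of where it started (distance of handle from where it was at the start of the episode below 0.026 m and value of joint wheel between 3.3 and 9.4 rad and velocity of joint wheel between -0.05 and 0.05 rad/s); the robot touches nothing.
It fails at once if the handle is gripped, or forced with more than 35 N (contact force between the fingers and handle above 35 N).
It fails at once if the wheel is turned clockwise, tightening the press, away from the handle's starting place (velocity of joint wheel below -0.25 rad/s and distance of handle from where it was at the start of the episode above 0.06 m).
It fails at once if a ramekin or the tumbler is disturbed: lifted, tipped or moved more than 20 mm (distance of any of ramekin0, ramekin1, ramekin2, tumbler from where it was at the start of the episode above 0.02 m or angle between any of ramekin0, ramekin1, ramekin2, tumbler's own z axis and vertical above 0.3 rad).
It fails at once if a pen, the glue bottle or the bone folder is disturbed: lifted, tipped or moved more than 20 mm (distance of any of pen0, pen1, glue, folder from where it was at the start of the episode above 0.02 m or angle between glue's own z axis and vertical above 0.3 rad).
It also fails if it takes over 61 s, if anything falls off the work surface, if the arm or the gripper's body presses on something with over 40 N, if the wrist force passes 120 N, or if a joint passes its speed limit or range.

## Working session

There is one attempt and no reset: what is moved stays moved. The work goes in short steps, Python scripts to look and compute and a shell command to move; the robot and the scene stay as the last step left them, time stands still between calls to the robot, and variables do not carry over. Pictures are saved under pics/ and viewed, on a budget of 10 in all, crops included, one or two more only if the job needs it, and the job is handed in when it is done.

```bash
mkdir -p pics; ls; python3 - <<'E'
from bench import ctrl, optics
import cv2
print(ctrl.get_state(), ctrl.tcp_to_tips)
for n in("scene","top"):
    d=optics.get_image(n); cv2.imwrite(f"pics/{n}0.png",d["image"][:,:,::-1]); print(n,{k:d[k] for k in d if k!="image"})
E
```

```text
pics
{'time': 0.0, 'joint_positions': array([ 1.33210827,  0.3218336 , -0.0700807 ,  1.45162225,  0.02258618,
        1.37079008, -0.05688113]), 'qd': array([ 0.00110675,  0.00146085, -0.0007708 , -0.00104971, -0.00183999,
        0.00041561,  0.00015943]), 'joint_torque': array([-7.81028521e-04, -4.91299438e+01, -4.04430740e-01, -3.12535250e+01,
       -6.39495696e-02,  4.35906218e-02,  1.52130874e-04]), 'position': array([ 0.16239976, -0.62887313,  0.23848103]), 'tool_rot': array([-3.11469895e+00, -3.95855209e-01,  4.98207264e-04]), 'ft_force': array([-0.40749685,  0.98061211, -0.22748168]), 'torque': array([-0.03150768,  0.03142114,  0.03324353]), 'grip_width': 0.9972823542413624} 0.017
scene {'fx': 489.86533807404794, 'fy': 489.86533807404794, 'cx': 322.4481503010355, 'cy': 246.21228865096413, 'R': array([[ 0.77730433,  0.62901046, -0.01199254],
       [ 0.32863518, -0.42222055, -0.84482467],
       [-0.53646705,  0.65274471, -0.53490882]]), 't': array([-0.42930868, -0.00310214,  1.54340362])}
top {'fx': 576.9541154491641, 'fy': 576.9541154491641, 'cx': 321.8384657874714, 'cy': 240.44684516143462, 'R': array([[ 0.01001465, -0.99994458,  0.00324606],
       [-0.99376573, -0.01031313, -0.11101041],
       [ 0.11103774, -0.0021141 , -0.99381394]]), 't': array([0.01111916, 0.51828592, 1.85306383])}
```

View pics/scene0.png

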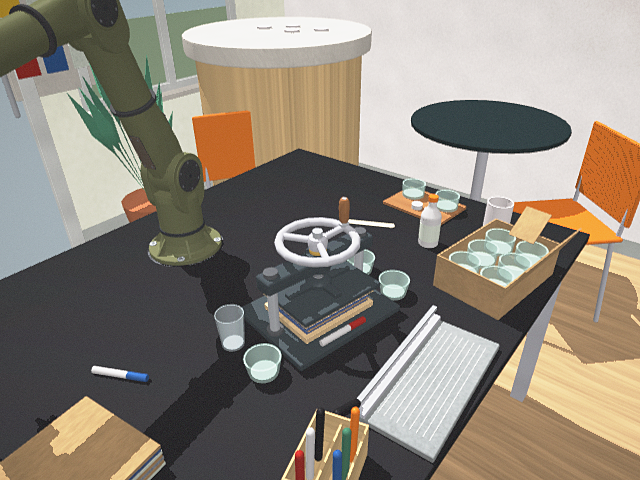

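View pics/top0.png

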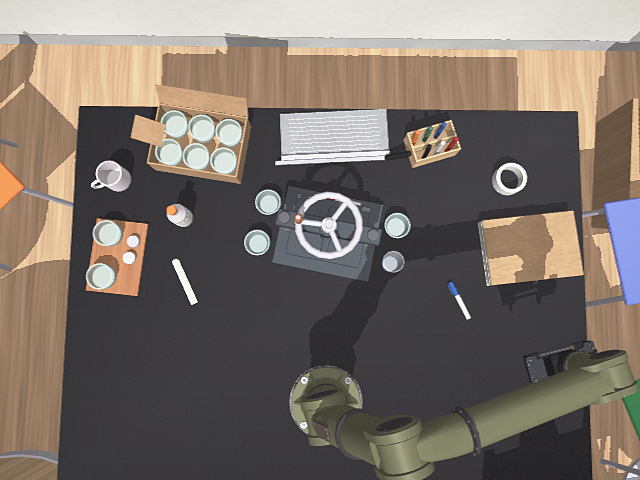

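The top view has the hub near (329,225) and the brown handle near (298,219), on the +y side. The scene view has the hub near (317,240) and the handle near (344,210). I'll zoom in on both to refine these.

```bash
python3 - <<'E'
import cv2,numpy as np
a=cv2.imread("pics/top0.png")[175:275,280:380]; b=cv2.imread("pics/scene0.png")[185:285,265:365]
cv2.imwrite("pics/zoom.png",np.hstack([cv2.resize(i,(400,400),interpolation=cv2.INTER_CUBIC) for i in(a,b)]))
E
```

```text
(no output)
```

View pics/zoom.png

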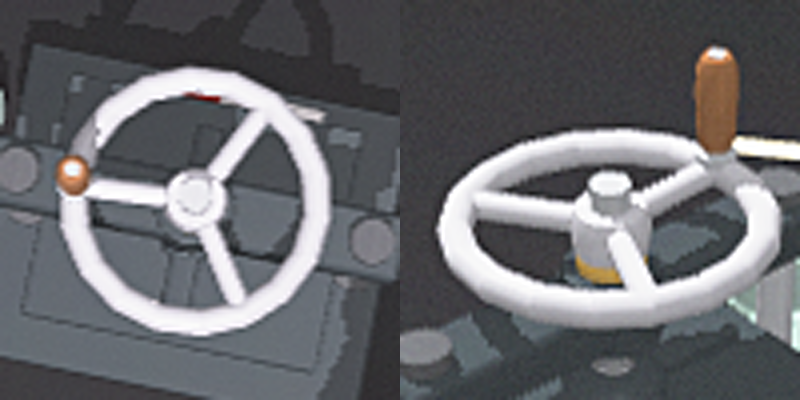

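```bash
python3 - <<'E'
import numpy as np,cv2
from scipy.optimize import least_squares
from bench import optics
C={n:optics.get_image(n) for n in("top","scene")}
def pr(n,X):
    d=C[n];c=np.atleast_2d(X)@d["R"].T+d["t"]; return np.c_[d["fx"]*c[:,0]/c[:,2]+d["cx"],d["fy"]*c[:,1]/c[:,2]+d["cy"]]
pt=lambda u,v:(280+u/4,175+v/4)
ps=lambda u,v:(265+(u-400)/4,185+v/4)
# torus outline: support approx - points of tube surface
a,b=np.meshgrid(np.linspace(0,2*np.pi,180),np.linspace(0,2*np.pi,24))
T=np.c_[((.09+.01*np.cos(b))*np.cos(a)).ravel(),((.09+.01*np.cos(b))*np.sin(a)).ravel(),.01*np.sin(b).ravel()]
def ext(n,h):
    p=pr(n,T+h); return np.r_[p.min(0),p.max(0)]
et=np.r_[pt(60,67),pt(330,333)]; es=np.r_[ps(438,128),ps(780,327)]
r=least_squares(lambda h:np.r_[ext("top",h)-et,ext("scene",h)-es],[.55,0,.225],diff_step=1e-3)
h=r.x;print("hub",h,r.fun)
ht,hs=pt(73,176),ps(717,103)
def f(p):
    ang=p[0];X=h+[.088*np.cos(ang),.088*np.sin(ang),.046]
    return np.r_[pr("top",X)[0]-ht,pr("scene",X)[0]-hs]
q=least_squares(f,[1.5]);print("ang deg",np.degrees(q.x),q.fun,h+[.088*np.cos(q.x[0]),.088*np.sin(q.x[0]),.046])
q=least_squares(lambda X:np.r_[pr("top",X)[0]-ht,pr("scene",X)[0]-hs],[.6,.1,.27]);print("handle",q.x,q.fun)
E
python3 -m inch '[[[0,0,-15],[0,0,-8.4]],[[0,0,-15],[0,0,-8.4]],[[0,0,-15],[0,0,-8.4]],[[0,0,-15],[0,0,-8.4]],[[0,0,-15],[0,0,-8.4]],[[0,0,-15],[0,0,-8.4]],[[0,0,-15],[0,0,-8.4]],[[0,0,-5],[0,0,-8.4]],[[0,0,0],[0,0,-8.4]],[[0,0,0],[0,0,0]]]' 1 10
```

```text
hub [ 0.54242394 -0.00263657  0.22478875] [-0.50755242 -0.56055501  0.27087593  0.65064401 -0.72034855  0.05992391
  0.67301286  0.10952959]
ang deg [82.76704466] [ 0.05163074 -0.54109639 -0.23266912 -0.8333097 ] [0.55350348 0.08466317 0.27078875]
handle [0.55298079 0.08542222 0.26797831] [-0.1800843  -0.2162843  -0.23076505  0.03342621]
time: 1.2
position: [0.1625, -0.6294, 0.3495]
tool_rot: [2.219, 2.223, 0.0]
ft_force: [-0.2, 0.6, -0.6]
grip_width: 0.171
```

```bash
python3 -m inch '[[[20,12,0],[0,0,0]],[[36,22.5,0],[0,0,0]],[[36,22.5,0],[0,0,0]],[[36,22.5,0],[0,0,0]],[[36,22.5,0],[0,0,0]],[[36,22.5,0],[0,0,0]],[[36,22.5,0],[0,0,0]],[[36,22.5,0],[0,0,0]],[[36,22.5,0],[0,0,0]],[[36,22.5,0],[0,0,0]]]'
python3 -m inch '[[[36,22.5,0],[0,0,0]],[[36,22.5,0],[0,0,0]],[[36,22.5,0],[0,0,0]],[[36,22.5,0],[0,0,0]],[[36,22.5,0],[0,0,0]],[[36,22.5,0],[0,0,0]],[[36,22.5,0],[0,0,0]],[[36,22.5,0],[0,0,0]],[[36,22.5,0],[0,0,0]],[[0,0,0],[0,0,0]]]'
```

```text
time: 2.2
position: [0.377, -0.2833, 0.3494]
tool_rot: [2.224, 2.218, -0.0]
ft_force: [1.0, -0.2, 0.4]
grip_width: 0.006
time: 3.2
position: [0.5792, 0.0465, 0.3484]
tool_rot: [-2.209, -2.227, -0.005]
ft_force: [0.1, 0.7, 0.9]
grip_width: 0.0
```

```bash
python3 -m inch '[[[9,6,0],[0,0,0]],[[9,6,0],[0,0,0]],[[9,5.5,0],[0,0,0]],[[0,0,5],[0,0,0]],[[0,0,15],[0,0,0]],[[0,0,15],[0,0,0]],[[0,0,15],[0,0,0]],[[0,0,15],[0,0,0]],[[0,0,9.5],[0,0,0]],[[0,0,0],[0,0,0]]]'
python3 - <<'E'
from bench import optics,ctrl
import cv2,numpy as np
s=ctrl.get_state();print(s["position"],s["ft_force"],s["joint_positions"])
im=[optics.get_image(n)["image"][:,:,::-1] for n in("top","scene")]
cv2.imwrite("pics/p1.png",np.hstack([cv2.resize(i,(400,400)) for i in(im[0][155:295,260:400],im[1][120:320,230:430])]))
E
```

```text
time: 4.2
position: [0.5951, 0.0657, 0.2731]
tool_rot: [-2.219, -2.222, 0.004]
ft_force: [-0.1, -1.0, 0.1]
grip_width: 0.001
[0.59514539 0.06573118 0.27306656] [-0.12089739 -0.97596588  0.12591836] [ 0.59448825  0.32218652 -0.93052321  1.50689729  0.2583228   1.44514797
 -0.34322363]
```

View pics/p1.png

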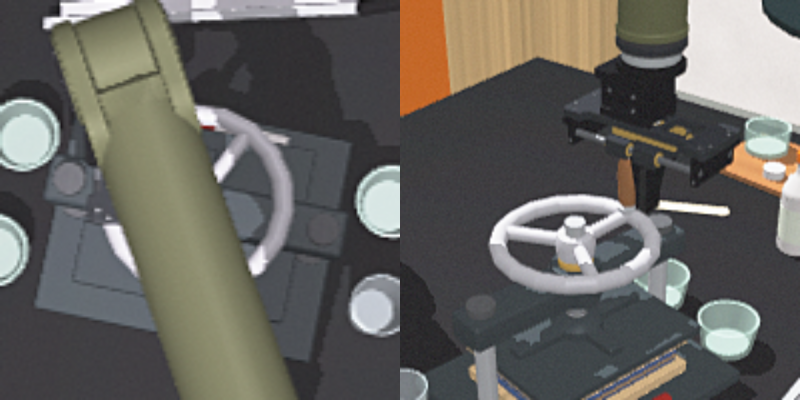

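The fingers are in place behind the handle on its +x side, clear of the rim. Next I'll tabulate the circle steps in tool axes.

```bash
cat > tab.py <<'E'
import numpy as np,sys
h=np.array([.5424,-.0026]);a0,st,n=map(float,sys.argv[1:4])
a=np.radians(a0+st*np.arange(n*10+1));p=88*np.c_[np.sin(a),np.cos(a)]
d=np.diff(np.round(p,1),axis=0)
for k in range(int(n)): print(round(a0+st*10*(k+1),1),' '.join(f"{x:.1f},{y:.1f}" for x,y in d[10*k:10*k+10]),"end xy",np.round(h+p[10*k+10][::-1]/1e3,4))
E
python3 tab.py 51 2.4 1; python3 tab.py 75 3.6 10
```

```text
75.0 2.2,-2.9 2.2,-3.0 2.0,-3.1 1.9,-3.2 1.7,-3.2 1.6,-3.4 1.5,-3.4 1.3,-3.4 1.2,-3.5 1.0,-3.5 end xy [0.5652 0.0824]
111.0 1.3,-5.4 0.9,-5.5 0.6,-5.5 0.2,-5.5 -0.1,-5.5 -0.5,-5.5 -0.8,-5.5 -1.1,-5.4 -1.5,-5.3 -1.8,-5.2 end xy [0.5109 0.0796]
147.0 -2.2,-5.1 -2.4,-5.0 -2.8,-4.8 -3.1,-4.6 -3.3,-4.4 -3.6,-4.2 -3.9,-3.9 -4.1,-3.7 -4.3,-3.4 -4.6,-3.2 end xy [0.4686 0.0453]
183.0 -4.7,-2.9 -4.9,-2.5 -5.1,-2.3 -5.1,-1.9 -5.3,-1.6 -5.4,-1.3 -5.5,-0.9 -5.5,-0.6 -5.5,-0.2 -5.5,0.1 end xy [ 0.4545 -0.0072]
219.0 -5.5,0.5 -5.5,0.8 -5.4,1.1 -5.3,1.5 -5.2,1.8 -5.1,2.2 -5.0,2.4 -4.8,2.8 -4.6,3.1 -4.4,3.3 end xy [ 0.474 -0.058]
255.0 -4.2,3.6 -3.9,3.9 -3.7,4.1 -3.4,4.3 -3.2,4.6 -2.9,4.7 -2.5,4.9 -2.3,5.1 -1.9,5.1 -1.6,5.3 end xy [ 0.5196 -0.0876]
291.0 -1.3,5.4 -0.9,5.5 -0.6,5.5 -0.2,5.5 0.1,5.5 0.5,5.5 0.8,5.5 1.1,5.4 1.5,5.3 1.8,5.2 end xy [ 0.5739 -0.0848]
327.0 2.2,5.1 2.4,5.0 2.8,4.8 3.1,4.6 3.3,4.4 3.6,4.2 3.9,3.9 4.1,3.7 4.3,3.4 4.6,3.2 end xy [ 0.6162 -0.0505]
363.0 4.7,2.9 4.9,2.5 5.1,2.3 5.1,1.9 5.3,1.6 5.4,1.3 5.5,0.9 5.5,0.6 5.5,0.2 5.5,-0.1 end xy [0.6303 0.002 ]
399.0 5.5,-0.5 5.5,-0.8 5.4,-1.1 5.3,-1.5 5.2,-1.8 5.1,-2.2 5.0,-2.4 4.8,-2.8 4.6,-3.1 4.4,-3.3 end xy [0.6108 0.0528]
435.0 4.2,-3.6 3.9,-3.9 3.7,-4.1 3.4,-4.3 3.2,-4.6 2.9,-4.7 2.5,-4.9 2.3,-5.1 1.9,-5.1 1.6,-5.3 end xy [0.5652 0.0824]
```

```bash
python3 -m inch '[[[2.2,-2.9,0],[0,0,0]],[[2.2,-3.0,0],[0,0,0]],[[2.0,-3.1,0],[0,0,0]],[[1.9,-3.2,0],[0,0,0]],[[1.7,-3.2,0],[0,0,0]],[[1.6,-3.4,0],[0,0,0]],[[1.5,-3.4,0],[0,0,0]],[[1.3,-3.4,0],[0,0,0]],[[1.2,-3.5,0],[0,0,0]],[[1.0,-3.5,0],[0,0,0]]]'
```

```text
time: 5.3
position: [0.5636, 0.0828, 0.2752]
tool_rot: [2.22, 2.222, 0.001]
ft_force: [4.0, -0.7, -0.3]
grip_width: 0.01
```

```bash
python3 -m inch '[[[1.3,-5.4,0],[0,0,0]],[[0.9,-5.5,0],[0,0,0]],[[0.6,-5.5,0],[0,0,0]],[[0.2,-5.5,0],[0,0,0]],[[-0.1,-5.5,0],[0,0,0]],[[-0.5,-5.5,0],[0,0,0]],[[-0.8,-5.5,0],[0,0,0]],[[-1.1,-5.4,0],[0,0,0]],[[-1.5,-5.3,0],[0,0,0]],[[-1.8,-5.2,0],[0,0,0]]]'
python3 - <<'E'
from bench import optics,ctrl
import cv2,numpy as np
print(ctrl.get_state()["joint_positions"])
im=[optics.get_image(n)["image"][:,:,::-1] for n in("top","scene")]
cv2.imwrite("pics/p2.png",np.hstack([cv2.resize(i,(400,400)) for i in(im[0][155:295,260:400],im[1][120:320,230:430])]))
E
```

```text
time: 6.3
position: [0.509, 0.0808, 0.2754]
tool_rot: [2.219, 2.224, 0.002]
ft_force: [5.1, 1.4, 0.8]
grip_width: 0.004
[ 0.72612972  0.07699447 -0.96966158  1.7002605   0.063904    1.3966321
 -0.25094848]
```

View pics/p2.png

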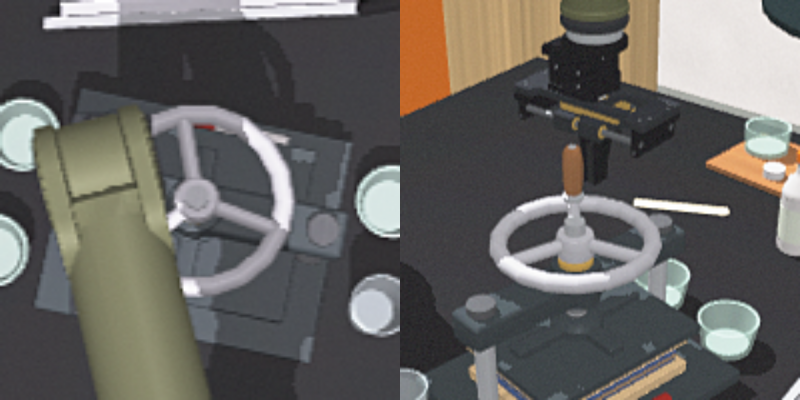

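The wheel is following: the spoke and handle have moved round to about (573,170) in the scene half, with the fingers behind them and about 5 N of push.

```bash
python3 -m inch '[[[-2.2,-5.1,0],[0,0,0]],[[-2.4,-5.0,0],[0,0,0]],[[-2.8,-4.8,0],[0,0,0]],[[-3.1,-4.6,0],[0,0,0]],[[-3.3,-4.4,0],[0,0,0]],[[-3.6,-4.2,0],[0,0,0]],[[-3.9,-3.9,0],[0,0,0]],[[-4.1,-3.7,0],[0,0,0]],[[-4.3,-3.4,0],[0,0,0]],[[-4.6,-3.2,0],[0,0,0]]]'
python3 -c "
from bench import ctrl
print(ctrl.get_state()['joint_positions'])"
```

```text
time: 7.4
position: [0.4662, 0.0454, 0.2749]
tool_rot: [-2.219, -2.223, 0.001]
ft_force: [1.0, 4.5, 3.8]
grip_width: 0.007
[ 0.80863994 -0.08319706 -0.89899745  1.79885154 -0.06641602  1.39593541
 -0.07546964]
```

```bash
python3 -m inch '[[[-4.7,-2.9,0],[0,0,0]],[[-4.9,-2.5,0],[0,0,0]],[[-5.1,-2.3,0],[0,0,0]],[[-5.1,-1.9,0],[0,0,0]],[[-5.3,-1.6,0],[0,0,0]],[[-5.4,-1.3,0],[0,0,0]],[[-5.5,-0.9,0],[0,0,0]],[[-5.5,-0.6,0],[0,0,0]],[[-5.5,-0.2,0],[0,0,0]],[[-5.5,0.1,0],[0,0,0]]]'
python3 - <<'E'
from bench import optics,ctrl
import cv2,numpy as np
print(ctrl.get_state()["joint_positions"])
im=[optics.get_image(n)["image"][:,:,::-1] for n in("top","scene")]
cv2.imwrite("pics/p3.png",np.hstack([cv2.resize(i,(400,400)) for i in(im[0][155:295,260:400],im[1][120:320,230:430])]))
E
```

```text
time: 8.4
position: [0.4529, -0.0072, 0.275]
tool_rot: [2.219, 2.223, 0.001]
ft_force: [0.8, 5.4, 2.7]
grip_width: 0.003
[ 0.85529592 -0.12892127 -0.81326605  1.83223986 -0.09520943  1.39869175
  0.06428452]
```

View pics/p3.png

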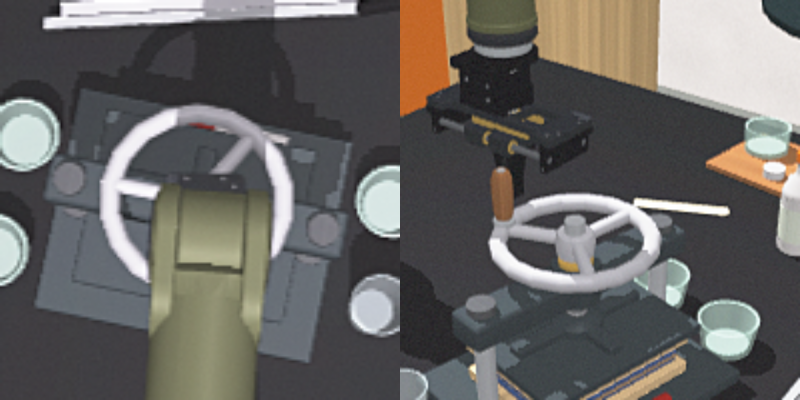

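The handle is now on the robot side, at about (502,195) in the scene half, still pushed by the fingers. I'll continue.

```bash
python3 -m inch '[[[-5.5,0.5,0],[0,0,0]],[[-5.5,0.8,0],[0,0,0]],[[-5.4,1.1,0],[0,0,0]],[[-5.3,1.5,0],[0,0,0]],[[-5.2,1.8,0],[0,0,0]],[[-5.1,2.2,0],[0,0,0]],[[-5.0,2.4,0],[0,0,0]],[[-4.8,2.8,0],[0,0,0]],[[-4.6,3.1,0],[0,0,0]],[[-4.4,3.3,0],[0,0,0]]]'
python3 -c "
from bench import ctrl
print(ctrl.get_state()['joint_positions'])"
```

```text
time: 9.5
position: [0.4721, -0.0586, 0.2749]
tool_rot: [-2.22, -2.222, 0.002]
ft_force: [-3.5, 2.6, 4.8]
grip_width: 0.004
[ 0.88602148 -0.05411366 -0.78016469  1.78667091 -0.03775496  1.39483194
  0.1142206 ]
```

```bash
python3 -m inch '[[[-4.2,3.6,0],[0,0,0]],[[-3.9,3.9,0],[0,0,0]],[[-3.7,4.1,0],[0,0,0]],[[-3.4,4.3,0],[0,0,0]],[[-3.2,4.6,0],[0,0,0]],[[-2.9,4.7,0],[0,0,0]],[[-2.5,4.9,0],[0,0,0]],[[-2.3,5.1,0],[0,0,0]],[[-1.9,5.1,0],[0,0,0]],[[-1.6,5.3,0],[0,0,0]]]'
python3 -c "
from bench import ctrl
print(ctrl.get_state()['joint_positions'])"
```

```text
time: 10.5
position: [0.5183, -0.0874, 0.2748]
tool_rot: [-2.22, -2.223, 0.0]
ft_force: [-3.8, 0.6, 1.2]
grip_width: 0.005
[ 0.86481938  0.08905717 -0.78696789  1.68108384  0.06399597  1.39833489
  0.07027467]
```

```bash
python3 -m inch '[[[-1.3,5.4,0],[0,0,0]],[[-0.9,5.5,0],[0,0,0]],[[-0.6,5.5,0],[0,0,0]],[[-0.2,5.5,0],[0,0,0]],[[0.1,5.5,0],[0,0,0]],[[0.5,5.5,0],[0,0,0]],[[0.8,5.5,0],[0,0,0]],[[1.1,5.4,0],[0,0,0]],[[1.5,5.3,0],[0,0,0]],[[1.8,5.2,0],[0,0,0]]]'
python3 - <<'E'
from bench import optics,ctrl
import cv2,numpy as np
print(ctrl.get_state()["joint_positions"])
im=[optics.get_image(n)["image"][:,:,::-1] for n in("top","scene")]
cv2.imwrite("pics/p4.png",np.hstack([cv2.resize(i,(400,400)) for i in(im[0][155:295,260:400],im[1][120:320,230:430])]))
E
```

```text
time: 11.5
position: [0.5727, -0.0847, 0.275]
tool_rot: [2.22, 2.223, -0.001]
ft_force: [-4.9, -0.7, 1.1]
grip_width: 0.008
[ 0.7800703   0.23230908 -0.79457489  1.55795599  0.16746357  1.42191311
 -0.02483827]
```

View pics/p4.png

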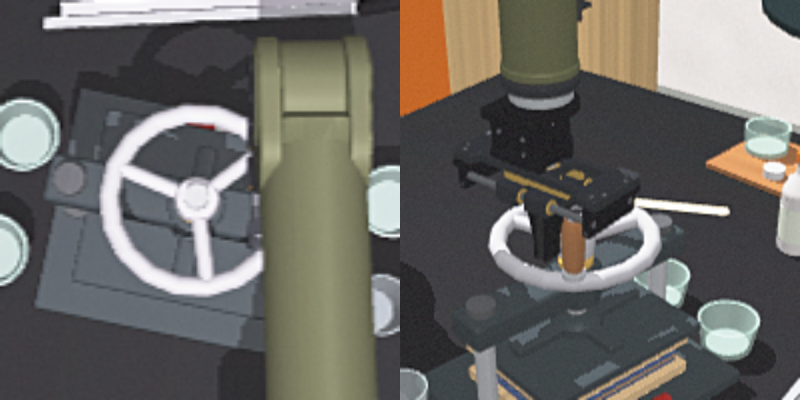

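The handle is now on the far side, at about (573,245) in the scene half, with the fingers behind it. I'll keep pushing.

```bash
python3 -m inch '[[[2.2,5.1,0],[0,0,0]],[[2.4,5.0,0],[0,0,0]],[[2.8,4.8,0],[0,0,0]],[[3.1,4.6,0],[0,0,0]],[[3.3,4.4,0],[0,0,0]],[[3.6,4.2,0],[0,0,0]],[[3.9,3.9,0],[0,0,0]],[[4.1,3.7,0],[0,0,0]],[[4.3,3.4,0],[0,0,0]],[[4.6,3.2,0],[0,0,0]]]'
```

```text
time: 12.6
position: [0.6153, -0.0499, 0.2753]
tool_rot: [2.219, 2.222, 0.001]
ft_force: [-1.0, -4.6, 2.7]
grip_width: 0.002
```

```bash
python3 -m inch '[[[4.7,2.9,0],[0,0,0]],[[4.9,2.5,0],[0,0,0]],[[5.1,2.3,0],[0,0,0]],[[5.1,1.9,0],[0,0,0]],[[5.3,1.6,0],[0,0,0]],[[5.4,1.3,0],[0,0,0]],[[5.5,0.9,0],[0,0,0]],[[5.5,0.6,0],[0,0,0]],[[5.5,0.2,0],[0,0,0]],[[5.5,-0.1,0],[0,0,0]]]'
python3 -c "
from bench import ctrl
print(ctrl.get_state()['joint_positions'])"
```

```text
time: 13.6
position: [0.6277, 0.0026, 0.2748]
tool_rot: [-2.219, -2.222, 0.004]
ft_force: [-2.2, -6.0, 3.9]
grip_width: 0.007
[ 0.57813179  0.36190436 -0.81282309  1.43291464  0.26217538  1.46058689
 -0.22983704]
```

```bash
python3 -m inch '[[[5.5,-0.5,0],[0,0,0]],[[5.5,-0.8,0],[0,0,0]],[[5.4,-1.1,0],[0,0,0]],[[5.3,-1.5,0],[0,0,0]],[[5.2,-1.8,0],[0,0,0]],[[5.1,-2.2,0],[0,0,0]],[[5.0,-2.4,0],[0,0,0]],[[4.8,-2.8,0],[0,0,0]],[[4.6,-3.1,0],[0,0,0]],[[4.4,-3.3,0],[0,0,0]]]'
python3 - <<'E'
from bench import optics,ctrl
import cv2,numpy as np
im=optics.get_image("scene")["image"][:,:,::-1]
cv2.imwrite("pics/p5.png",cv2.resize(im[185:285,265:365],(400,400),interpolation=cv2.INTER_CUBIC))
E
```

```text
time: 14.6
position: [0.6092, 0.0536, 0.275]
tool_rot: [2.219, 2.223, 0.001]
ft_force: [2.9, -3.7, 1.9]
grip_width: 0.011
```

View pics/p5.png

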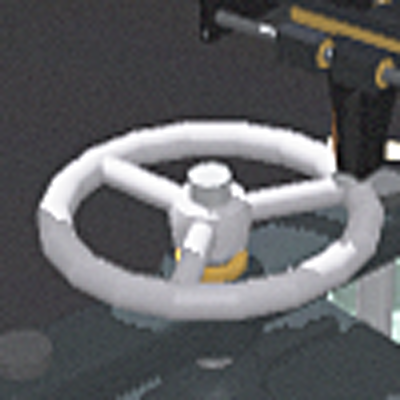

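The handle is now hidden behind the fingers, with its spoke joining the rim near (340,185). I'll do a shorter, slowing push to the start angle.

```bash
python3 -m inch '[[[4.2,-3.6,0],[0,0,0]],[[3.9,-3.9,0],[0,0,0]],[[3.7,-4.1,0],[0,0,0]],[[3.4,-4.3,0],[0,0,0]],[[3.2,-4.6,0],[0,0,0]],[[2.0,-3.0,0],[0,0,0]],[[1.2,-2.0,0],[0,0,0]],[[1.0,-1.8,0],[0,0,0]],[[0,0,0],[0,0,0]],[[0,0,0],[0,0,0]]]'
python3 - <<'E'
from bench import optics,ctrl
import cv2,numpy as np
im=optics.get_image("scene")["image"][:,:,::-1]
a=cv2.imread("pics/scene0.png")
cv2.imwrite("pics/p6.png",np.hstack([cv2.resize(i[185:285,265:365],(400,400),interpolation=cv2.INTER_CUBIC)for i in (a,im)]))
E
```

```text
time: 15.65
position: [0.5814, 0.0762, 0.275]
tool_rot: [-2.219, -2.223, 0.0]
ft_force: [2.2, -0.4, 2.4]
grip_width: 0.006
```

View pics/p6.png

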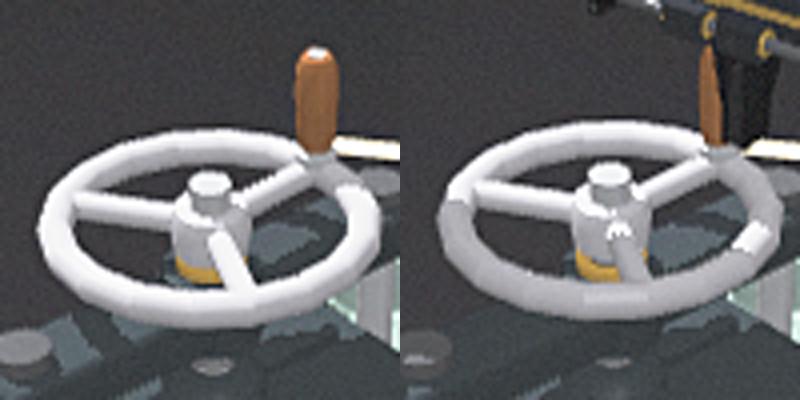

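The spokes and handle foot match the start picture: left spoke end (475,195) against (475,200), and handle foot (718,150) against (318,150)+400. Now I'll draw clear and lift.

```bash
python3 -m inch '[[[-1,3,0],[0,0,0]],[[-2,6,0],[0,0,0]],[[-4,8,0],[0,0,0]],[[-4,8,0],[0,0,0]],[[-2,4,-6],[0,0,0]],[[0,0,-20],[0,0,0]],[[0,0,-30],[0,0,0]],[[0,0,-30],[0,0,0]],[[0,0,-20],[0,0,0]],[[0,0,0],[0,0,0]]]'
python3 -m inch '[[[-20,0,0],[0,0,0]],[[-40,0,0],[0,0,0]],[[-40,0,0],[0,0,0]],[[-40,0,0],[0,0,0]],[[-40,0,0],[0,0,0]],[[-40,0,0],[0,0,0]],[[-40,0,0],[0,0,0]],[[-20,0,0],[0,0,0]],[[0,0,0],[0,0,0]],[[0,0,0],[0,0,0]]]'
python3 - <<'E'
from bench import optics
import cv2,numpy as np
im=[optics.get_image(n)["image"][:,:,::-1] for n in("top","scene")]
cv2.imwrite("pics/f.png",np.hstack([cv2.resize(im[0][125:325,220:420],(400,400)),cv2.resize(im[1][150:390,210:450],(400,400))]))
d=[cv2.absdiff(im[0],cv2.imread("pics/top0.png")).max(2)]
E
```

```text
time: 16.7
position: [0.612, 0.0635, 0.3845]
tool_rot: [2.218, 2.221, 0.007]
ft_force: [1.3, 1.6, 0.9]
grip_width: 0.005
time: 17.7
position: [0.6113, -0.2155, 0.3804]
tool_rot: [-2.217, -2.223, -0.001]
ft_force: [-0.1, 0.7, 0.5]
grip_width: 0.003
```

View pics/f.png

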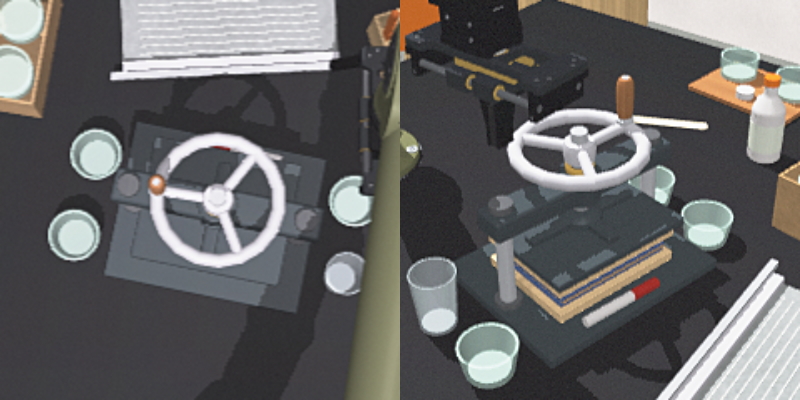

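The handle is back at top-image pixel (298.5,217), against (298,218) at the start. The glassware and pens are where they were, and the fingers are well clear.

```bash
python3 -c "
from bench import close_job
print(close_job())"
```

```text
the job is handed in; nothing more can be done
None
```

I eased the press by one full anticlockwise turn. The closed fingertips pushed the upright handle round without gripping it, then I drew back, lifted clear and handed the job in. The robot clock read about 17.8 s of the 61 s allowed.

- **Pushing:** the wrist force read about 2–8 N at the end of each move. That is well under the 35 N limit, though I did not see peaks within a move.
- **Wheel position:** in the last pictures the handle was within about 1–2 px (roughly 5 mm) of where it started, and the spokes lined up with the start picture. I checked this by eye, not with a fitted measurement.
- **Other things on the table:** in the final close-up the ramekins, tumbler, glue bottle, folder end and red-capped pen looked unmoved. I did not view the blue-capped pen or the whole folder again at the end. The arm only moved high above the table and never came near either of them.
- **Clear of everything:** the gripper finished about 0.2 m to the side of the wheel and above it, with only noise-level force showing.

No check failed or disagreed. The job gave no verdict when handed in.

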